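# Check the springs of two tilting die mounts

### The job

Check the springs of the two tilting die mounts, the brass-capped one first and then the blue-capped one: press the capped corner straight down with the fingertips until the pointer stands in the red band on that mount's scale, hold it there for about a second, then let go so that the plate springs all the way back. Do not run the pointer past the red band. Nothing is to be gripped, lifted or shoved out of place: the mounts stay where they stand, and the dies, anvil, dish, hammer and bottle are left alone.

Things in the scene. Friction and masses are not known exactly. Their poses are not given: they have to be found in the camera images.
- mount_brass: Tilting die mount with the bright brass cap: loose 3 kg base 110 (x) by 195 (y) by 15 mm. Origin: centre of its underside, z up. Hinge axis along the mount's x through (0, -45, 70) mm; the spring-backed steel plate (90 by 125 by 8 mm, level at rest) reaches from it to y = +75. Yellow upright scale at the -y side, facing the mount's +x, up to 240 mm high, to y = -155.
- cap_brass: The bright brass press cap, a disc 26 mm across, 8 mm high, on the free corner of the tilt plate. Origin: centre of its top face. At rest at (-28, +58, 82) mm in the mount's frame: 103 mm from the hinge axis along the plate, 12 mm above the axis. Pressing straight down takes about 2.5 N to start, 8 N at 0.25 rad; it springs back when let go.
- plate_brass (a joint): Tilt of this mount's plate, rad: 0 at rest (level), growing as the capped corner goes down (about 10 mm of cap travel per 0.1 rad); stop at 0.36.
- mark_brass (a joint): Setting of this mount's red band, rad, fixed during the run: the pointer is at the middle of the band when the plate's tilt equals this value. Between 0.12 and 0.25.
- tip_brass (a point): Tip of this mount's black pointer, 150 mm from the hinge axis; the pointer is fixed to the tilt plate, leans 35 degrees to the mount's -y at rest, and swings up towards +y as the cap is pressed (15 mm per 0.1 rad).
- band_brass (a point): Middle of this mount's red band on the scale, at the pointer tip's radius, in line with it. The band is 12 mm wide along the arc (6 mm either side) and has a red rider on the scale's rim. z axis radially away from the hinge, y axis along the arc the way the pointer travels when pressed.
- mount_blue: Tilting die mount with the blue-painted cap: loose 3 kg base 110 (x) by 195 (y) by 15 mm. Origin: centre of its underside, z up. Hinge axis along the mount's x through (0, -45, 70) mm; the spring-backed steel plate (90 by 125 by 8 mm, level at rest) reaches from it to y = +75. Yellow upright scale at the -y side, facing the mount's +x, up to 240 mm high, to y = -155.
- cap_blue: The blue-painted press cap, a disc 26 mm across, 8 mm high, on the free corner of the tilt plate. Origin: centre of its top face. At rest at (-28, +58, 82) mm in the mount's frame: 103 mm from the hinge axis along the plate, 12 mm above the axis. Pressing straight down takes about 2.5 N to start, 8 N at 0.25 rad; it springs back when let go.
- plate_blue (a joint): Tilt of this mount's plate, rad: 0 at rest (level), growing as the capped corner goes down (about 10 mm of cap travel per 0.1 rad); stop at 0.36.
- mark_blue (a joint): Setting of this mount's red band, rad, fixed during the run: the pointer is at the middle of the band when the plate's tilt equals this value. Between 0.12 and 0.25.
- tip_blue (a point): Tip of this mount's black pointer, 150 mm from the hinge axis; the pointer is fixed to the tilt plate, leans 35 degrees to the mount's -y at rest, and swings up towards +y as the cap is pressed (15 mm per 0.1 rad).
- band_blue (a point): Middle of this mount's red band on the scale, at the pointer tip's radius, in line with it. The band is 12 mm wide along the arc (6 mm either side) and has a red rider on the scale's rim. z axis radially away from the hinge, y axis along the arc the way the pointer travels when pressed.
- rack: Wooden rack 60 by 290 by 55 mm, fixed, at the far side of the table; six square slots in a row along y. Origin: centre of underside.
- die0: Steel setting die, 78 mm long, standing in a slot of the rack, its head 22 to 28 mm across. Origin: centre of its foot. Bystander.
- die1: Steel setting die, 78 mm long, standing in a slot of the rack, its head 22 to 28 mm across. Origin: centre of its foot. Bystander.
- die2: Steel setting die, 78 mm long, standing in a slot of the rack, its head 22 to 28 mm across. Origin: centre of its foot. Bystander.
- die3: Steel setting die, 78 mm long, standing in a slot of the rack, its head 22 to 28 mm across. Origin: centre of its foot. Bystander.
- die_loose: Steel setting die 28 mm across and 48 mm high, standing loose on the table between the two mounts. Origin: centre of its foot. Bystander.
- anvil: Small black cast-iron anvil, 80 mm high, 170 mm long with its horn, 75 mm wide; at the left. Origin: centre of its foot. Bystander.
- dish: Pewter dish of brass eyelets, 110 mm across, 22 mm high. Origin: centre of underside. Bystander.
- hammer: Blue-painted hammer 270 mm long lying on the table at the right. Bystander.
- oil: Amber oil bottle, 48 mm across, 110 mm high. Origin: centre of underside. Bystander.

How it is judged (in metres and radians):
On the way, in this order (a step that is already met when the one before it is completed fails the run):
1. fingers press the brass cap and its pointer stays in the red band, the other mount at rest (y of tip_brass in the frame of band_brass between -0.0065 and 0.0065 m and contact force between the fingers and cap_brass above 0.5 N and value of joint plate_blue below 0.04 rad), for 0.5 s.
2. the brass-capped plate is let go and back at rest (value of joint plate_brass below 0.03 rad and contact force between the fingers and cap_brass below 0.1 N), for 0.1 s.
3. fingers press the blue cap and its pointer stays in the red band, the other mount at rest (y of tip_blue in the frame of band_blue between -0.0065 and 0.0065 m and contact force between the fingers and cap_blue above 0.5 N and value of joint plate_brass below 0.04 rad), for 0.5 s.
4. the blue-capped plate is let go and back at rest (value of joint plate_blue below 0.03 rad and contact force between the fingers and cap_blue below 0.1 N), for 0.1 s.
At the end, for the whole second after the job is handed in: Both tilt plates are back at rest (tilt under 0.03 rad, not moving), both mounts within 15 mm and all bystanders within 20 mm of where they started. On the way each pointer stood within 6.5 mm of the middle of its band for half a second (value of joint each of plate_brass, plate_blue below 0.03 rad and velocity of joint plate_brass between -0.1 and 0.1 rad/s and distance of each of mount_brass, mount_blue from where it was at the start of the episode below 0.015 m and velocity of joint plate_blue between -0.1 and 0.1 rad/s and distance of each of die0, die1, die2, die3, die_loose, anvil, dish, hammer, oil from where it was at the start of the episode below 0.02 m); the robot touches nothing.
It fails at once if a pointer ran past the red band (more than 11 mm beyond the middle of the band) (y of tip_brass in the frame of band_brass above 0.011 m or y of tip_blue in the frame of band_blue above 0.011 m).
It fails at once if a mount was lifted, tipped or shoved (10 mm up, 0.1 rad, 15 mm) (height (world z) of any of mount_brass, mount_blue above 0.01 m or angle between any of mount_brass, mount_blue's own z axis and vertical above 0.1 rad or distance of any of mount_brass, mount_blue from where it was at the start of the episode above 0.015 m).
It fails at once if a bystander was moved by more than 20 mm (distance of any of die0, die1, die2, die3, die_loose, anvil, dish, hammer, oil from where it was at the start of the episode above 0.02 m).
It also fails if it takes over 58 s, if anything falls off the work surface, if the arm or the gripper's body presses on something with over 40 N, if the wrist force passes 120 N, or if a joint passes its speed limit or range.

### The arm

A 7-joint arm with a two-finger parallel gripper is mounted at the origin on the work surface. World frame = base frame: x ahead of the robot, y to its left, z up, the work surface at z = 0. Lengths are in m, angles in degrees, forces in N, time in s.
With the tool pointing down it reaches from about 0.4 to 0.9 m from the base axis. Payload 5.5 kg.
Tool frame: the origin (TCP) lies at the very end of the fingers, on their centre line; the grasp point (between the pads) lies 19 mm behind it (arm.tcp_to_grasp is the distance from the TCP to the grasp point, in m); z points along the fingers, y is the line along which they close (so a half turn about z gives the same grasp; the last joint's range is limited). The gripper opens to 85 mm and grips with 20 to 120 N. Pads are 22 mm wide; open, the fingers measure 114 mm over their backs; the gripper's body (76 mm by 85 mm) begins 54 mm behind the grasp point. The pads swing forward as they close: fully open they stand 13 mm farther back than shut.
Start: joints at [91.857, 28.699, -24.465, 88.831, 12.651, 65.22, -12.049], TCP at [0.149, -0.633, 0.194] pointing down, gripper open.
Joint ranges: [-164.97, 164.97], [-17.58, 116.51], [-87.97, 89.64], [11.32, 138.91], [-80.73, 260.73], [10.89, 115.49], [-147.41, 147.41]. Speed limits (degrees/s): [147.25, 147.25, 180, 180, 180, 180, 180].

### API

Orientations are given as a 3x3 rotation matrix whose columns are the frame's x, y, z axes.
In Python, from bench import arm gives the robot as it stands.
- The arm moves only by the tool play_rows, never from a script. Its argument "commands" is a list that holds one entry, the list of rows, each a list of 5 numbers: the shift along the tool's x, y, z in mm, then the turn about the tool's z in degrees, then the gripper's target within -1 to 1 (fully open at 1, half-way at 0, shut at -1). A call has 1 to 20 rows; each row shifts and turns the commanded pose from where the row before left it, along the tool's axes as they then stand; what a row does not reach is not made up. A row lasts 1/8 s, in which the tool goes at most 62.5 mm and 10.7 degrees, less where a joint would pass 70% of its speed; a pose out of reach is approached as far as the arm can. A call with a gripper value outside its range is refused whole. The fingers move at their own pace and stop on an object; "newtons" is the grip in N (left out, the last holds). Time passes only in rows, so rows that do not move let the fingers close. It gives the time, the measured TCP pose, the force, the opening and the grip force at its end, in the units of the state.
- arm.sense(): the state, without advancing time (a new reading comes with each control period).
- arm.get_image(name): name is "scene" or "top" or "wrist"; returns a dict with "image" (420x560x3 uint8, red, green, blue), "mtx" (3x3 intrinsics, pixels), "pose" (4x4, takes a point from camera to world coordinates). Camera axes: x right, y down, z forward; pixel columns grow to the right and rows downward; lengths in m; the calibration is good to about 2 mm. A picture is of the moment at which its call begins. There is no depth.
- arm.hand_in(): hands the job in; it is judged then, once.
The state is a dict: "t": time; "q": joint angles; "joint_vel": joint speeds; "joint_torque": joint torques, N m; "tool_pos": TCP position; "ee_rot": TCP orientation; "ft_force": force on the tool from outside, world axes, zero at the start; "ft_torque": the same for the moment, N m; "grip_width": finger opening in m; "grip_force": force on a finger pad.
Only numpy, scipy, OpenCV 4.12 (cv2) and the standard library are available. Lean on these libraries where they do the work, as an engineer would, in place of code of your own. Each camera call takes 0.05 s, during which the arm holds its last target. There are 200 camera calls.

## Working session

There is one attempt and no reset: what is moved stays moved. The work goes in short steps, Python scripts to look and compute and a tool call to move; the robot and the scene stay as the last step left them, time stands still between calls to the robot, and variables do not carry over. Pictures are saved under pics/ and viewed, at most 10 in all, crops included, and the job is handed in when it is done.

Besides the shell and the picture viewer there is one more tool, called after "Request:" by a JSON object that holds its "api" and its "payload". play_rows: Moves the arm, as the interface text tells. Its arguments: {"type":"object","properties":{"commands":{"type":"array","items":{"type":"array","items":{"type":"array","items":{"type":"number"}}}},"newtons":{"type":"number"}},"required":["commands"]}

```bash
mkdir -p pics; cat > h.py <<'E'
import numpy as np,cv2
from bench import arm
def snap(n,f):
    d=arm.get_image(n); cv2.imwrite('pics/'+f+'.png',d['image'][:,:,::-1]); np.savez('pics/'+f+'.npz',mtx=d['mtx'],pose=d['pose'],image=d['image']); return d
def ray(d,u,v):
    r=d['pose'][:3,:3]@np.linalg.inv(d['mtx'])@np.array([u,v,1.]); return d['pose'][:3,3],r
def atz(d,u,v,z):
    o,r=ray(d,u,v); return o+r*(z-o[2])/r[2]
def proj(d,P):
    P=np.atleast_2d(P); c=(P-d['pose'][:3,3])@d['pose'][:3,:3]; p=c@d['mtx'].T; return p[:,:2]/p[:,2:]
def crop(d,f,x0,y0,x1,y1,s):
    cv2.imwrite('pics/'+f+'.png',cv2.resize(d['image'][y0:y1,x0:x1,::-1],None,fx=s,fy=s,interpolation=cv2.INTER_CUBIC))
E
python3 - <<'E'
from h import *
a=snap('scene','s0');b=snap('top','t0')
for d in(a,b):print(d['pose'].round(3),d['mtx'].round(1))
s=arm.sense();print(s['tool_pos'],s['ee_rot'],s['ft_force'],s['grip_width'])
E
```

```text
[[-0.141  0.747 -0.65   1.347]
 [ 0.99   0.115 -0.083  0.084]
 [ 0.013 -0.655 -0.756  1.062]
 [ 0.     0.     0.     1.   ]] [[481.7   0.  274.8]
 [  0.  481.7 206.8]
 [  0.    0.    1. ]]
[[-0.016 -0.997  0.079  0.4  ]
 [-1.     0.017  0.017 -0.047]
 [-0.018 -0.079 -0.997  1.87 ]
 [ 0.     0.     0.     1.   ]] [[511.1   0.  284.9]
 [  0.  511.1 206.3]
 [  0.    0.    1. ]]
[ 0.14846063 -0.63212549  0.19324431] [[ 9.73488045e-01  2.28737634e-01 -3.48541577e-04]
 [ 2.28737891e-01 -9.73486473e-01  1.75016555e-03]
 [ 6.10282174e-05 -1.78348991e-03 -9.99998408e-01]] [ 1.20769153 -0.06322194 -0.4637952 ] 0.08540463056183031
```

View pics/s0.png

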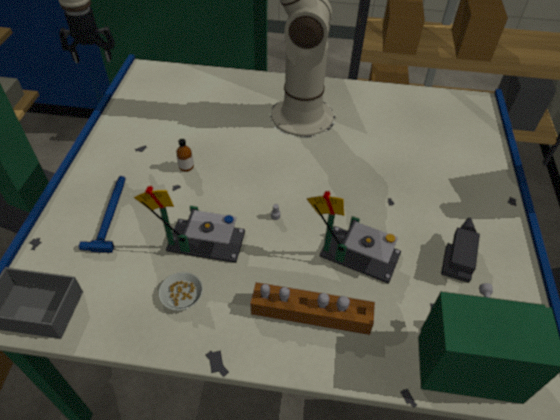

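View pics/t0.png

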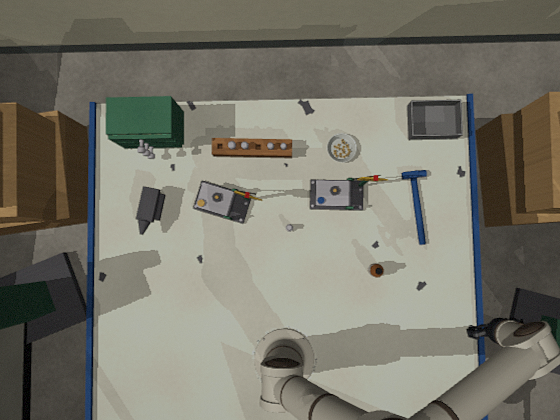

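The scene view has the brass mount at about (362,245) and its cap at (391,238). The blue mount is at about (206,235) with its cap at (229,219). I'll enlarge both views.

```bash
python3 - <<'E'
from h import *
L=lambda f:dict(np.load('pics/'+f+'.npz'))
a=L('s0');b=L('t0')
def c(d,x0,y0,x1,y1,s): return cv2.resize(d['image'][y0:y1,x0:x1,::-1],None,fx=s,fy=s,interpolation=cv2.INTER_CUBIC)
cv2.imwrite('pics/c1.png',np.hstack([c(a,300,180,410,290,5)[:,:400*2][:, :], np.zeros((550,1,3),np.uint8)])[:, :])
top=c(a,300,180,410,280,3.6);bl=c(a,130,180,240,280,3.6)
t1=c(b,185,170,265,230,4.9);t2=c(b,300,165,380,225,4.9)
W=396
f=lambda i:cv2.resize(i[:,:W],(W,i.shape[0])) if i.shape[1]!=W else i
t1=cv2.copyMakeBorder(t1,0,0,0,W-t1.shape[1],0);t2=cv2.copyMakeBorder(t2,0,0,0,W-t2.shape[1],0)
o=np.hstack([np.vstack([top[:300] if 0 else top]),bl]);cv2.imwrite('pics/c1.png',o)
cv2.imwrite('pics/c2.png',np.hstack([t1,t2]));print(o.shape)
E
```

```text
(360, 792, 3)
```

View pics/c1.png

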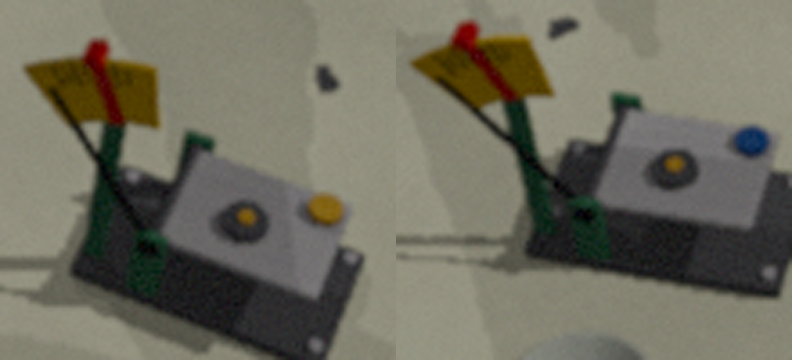

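View pics/c2.png

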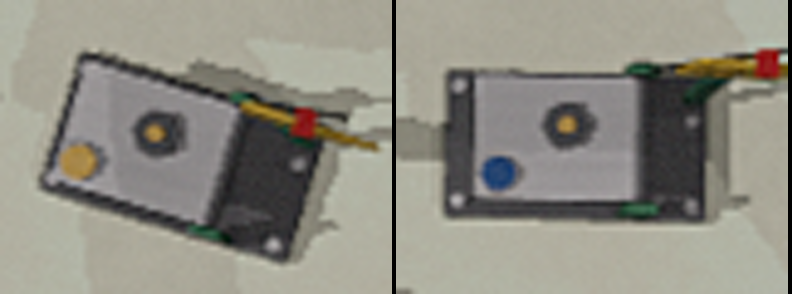

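Crop readings:
- **Brass mount:** cap at (326,208) in the scene crop and (77,161) in the top crop. Its pointer tip is at (53,90), and the red stripe runs (100,65) to (116,122).
- **Blue mount:** cap at (751,141) and (499,172), tip at (441,78), stripe (470,45) to (519,98).

Next I fit the mount poses and the marks.

```bash
cat > fit.py <<'E'
from h import *
from scipy.optimize import least_squares,brentq
L=lambda f:dict(np.load('pics/'+f+'.npz'))
a=L('s0');b=L('t0')
S=lambda u,v,ox:((u+.5)/3.6-.5+ox,(v+.5)/3.6-.5+180)
T=lambda u,v,ox,oy:((u+.5)/4.9-.5+ox,(v+.5)/4.9-.5+oy)
C=[-28,58,82];th=np.radians(35)
def tip(xp,m): return [xp,-45-150*np.sin(th-m),70+150*np.cos(th-m)]
D={'brass':dict(s=[(C,S(326,206,300)),([55,-97.5,15],S(74,270,300))],
 t=[(C,T(77,161,185,170)),([55,97.5,15],T(84,55,185,170)),([-55,97.5,15],T(42,187,185,170)),([-55,-97.5,15],T(290,262,185,170))],
 tip=S(53,90,300),band=(S(100,65,300),S(116,122,300)),x0=[.62,.12,.0 ]),
 'blue':dict(s=[(C,S(751,139,130-110)),([55,-97.5,15],S(529,256,20))],
 t=[(C,T(499-396,172,300,165)),([55,97.5,15],T(51,71,300,165)),([-55,97.5,15],T(50,217,300,165)),([-55,-97.5,15],T(308,219,300,165))],
 tip=S(441,78,20),band=(S(470,45,20),S(519,98,20)),x0=[.65,-.25,0])}
def W(p,P):
    c,s=np.cos(p[2]),np.sin(p[2]);return np.array([[c,-s,0],[s,c,0],[0,0,1]])@(np.array(P)/1e3)+[p[0],p[1],0]
def fit(k):
    d=D[k]
    def r(p):
        e=[(proj(a,W(p,P))[0]-q)*(3 if P is C else 1) for P,q in d['s']]+[(proj(b,W(p,P))[0]-q)*(2 if P is C else 1) for P,q in d['t']]
        e.append(proj(a,W(p,tip(p[3],0)))[0]-d['tip']); return np.ravel(e)
    o=least_squares(r,d['x0']+[50]);return o.x,r(o.x)
if __name__=='__main__':
  for k in D:
    p,e=fit(k);d=D[k];q0,q1=map(np.array,d['band']);n=np.array([-(q1-q0)[1],(q1-q0)[0]]);
    for xp in(p[3],45,55):
        f=lambda m:(proj(a,W(p,tip(xp,m)))[0]-q0)@n
        print(k,xp,'mark',brentq(f,0,.5))
    print(p,np.degrees(p[2]),'cap',W(p,C));print(e.round(1))
E
python3 fit.py
```

```text
brass 46.60881807177753 mark 0.28345576034553027
brass 45 mark 0.27694127224276077
brass 55 mark 0.31743691395745627
[ 0.57026523  0.21885916 -0.29141734 46.60881807] -16.696983849386864 cap [0.56010976 0.28245843 0.082     ]
[-1.3 -0.1 -0.9  0.  -0.8  0.2 -2.4 -1.3 -2.3  0.5 -1.7 -0.3 -0.7 -0.4]
blue 42.802602722635406 mark 0.28220615859889725
blue 45 mark 0.2975901667351626
blue 55 mark 0.36817124607473317
[ 5.89247952e-01 -1.98310826e-01 -1.48791878e-02  4.28026027e+01] -0.8525146659605113 cap [ 0.56211401 -0.13990064  0.082     ]
[-1.1 -0.3 -1.3 -0.3 -1.4  0.4 -2.  -0.1 -1.7  0.1 -0.5 -0.4 -0.5 -0.2]
```

Request:
{"api": "play_rows", "payload": {"commands": [[[0, 0, -50, 0, -1], [0, 0, -50, 0, -1], [36, -20, -37, 0, -1], [36, -20, 0, 0, -1], [36, -20, 0, 0, -1], [36, -20, 0, 0, -1], [36, -20, 0, 0, -1], [36, -20, 0, 0, -1], [36, -20, 0, 0, -1], [36, -22, 0, 0, -1], [35, -22, 0, 0, -1], [35, -22, 0, 0, -1], [0, 0, 0, 0, -1]]]}}

```text
t: 1.72
tool_pos: [0.4529, -0.346, 0.3311]
ee_rot: [[0.972, 0.236, 0.001], [0.236, -0.972, 0.002], [0.001, -0.002, -1.0]]
ft_force: [0.4, -0.5, -0.1]
grip_width: 0.0004
grip_force: 0.0
```

```bash
python3 - <<'E'
from h import *
d=snap('wrist','w0');print(d['pose'].round(3),d['mtx'].round(1))
s=arm.sense();print(s['t'],s['tool_pos'],s['ee_rot'][:2].round(3),s['grip_width'],s['q'])
E
```

```text
[[ 0.237 -0.928 -0.287  0.525]
 [-0.971 -0.227 -0.068 -0.329]
 [-0.002  0.295 -0.955  0.511]
 [ 0.     0.     0.     1.   ]] [[300.6   0.  275. ]
 [  0.  300.6 208.1]
 [  0.    0.    1. ]]
1.775 [ 0.45108653 -0.34850674  0.330933  ] [[ 0.973  0.233 -0.   ]
 [ 0.233 -0.973  0.001]] -0.00030583042741630677 [ 64.62611716  16.02194956 -36.90321263  89.94165189   9.75379333
  77.33565066 -49.90189254]
```

View pics/w0.png

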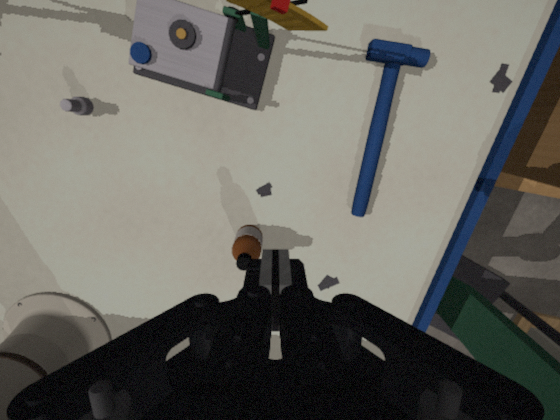

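The wrist view shows the blue cap at (141,51), the base's near corner at (260,108) and the rider near (280,3). I'll check these against the fit.

```bash
python3 - <<'E'
from fit import *
w=L('w0')
for k in D:
  p,_=fit(k)
  print(k,'cap scene',atz(a,*D[k]['s'][0][1],.082),'top',atz(b,*D[k]['t'][0][1],.082))
  for q in D[k]['t'][1:]:print(atz(b,*q[1],.015),W(p,q[0]))
  print(atz(a,*D[k]['s'][1][1],.015))
print('w',atz(w,141,51,.082),atz(w,260,108,.015),atz(w,134,71,.015))
print(proj(b,[0,0,0]),proj(b,[0.4529,-.346,.33]))
E
```

```text
brass cap scene [0.56005988 0.28357741 0.082     ] top [0.56045194 0.28099865 0.082     ]
[0.64597512 0.28778678 0.015     ] [0.65095903 0.29644627 0.015     ]
[0.54746222 0.31949726 0.015     ] [0.5455969  0.32805038 0.015     ]
[0.48841955 0.13492506 0.015     ] [0.48957143 0.14127205 0.015     ]
[0.5944201  0.11206197 0.015     ]
blue cap scene [ 0.5622997  -0.13889017  0.082     ] top [ 0.56272045 -0.14242002  0.082     ]
[ 0.64508615 -0.10891628  0.015     ] [ 0.64569253 -0.10163994  0.015     ]
[ 0.53597599 -0.10600656  0.015     ] [ 0.53570471 -0.10000329  0.015     ]
[ 0.53118135 -0.29691441  0.015     ] [ 0.53280337 -0.29498171  0.015     ]
[ 0.64321268 -0.29299711  0.015     ]
w [ 0.5609338 -0.1418055  0.082    ] [ 0.53004542 -0.30244132  0.015     ] [ 0.53663739 -0.10527532  0.015     ]
[[283.0710303 358.7284953]] [[393.56681871 227.39082984]]
```

Request:
{"api": "play_rows", "payload": {"commands": [[[26, -35, 0, 0, -1], [26, -35, 0, 0, -1], [26, -35, 0, 0, -1], [26, -35, 0, 0, -1], [26, -35, 0, 0, -1], [26, -35, 0, 0, -1], [27, -36, 0, 0, -1], [27, -36, 0, 0, -1], [27, -36, 0, 0, -1], [27, -36, 0, 0, -1], [27, -36, 0, 0, -1], [27, -36, 0, 0, -1], [0, 0, 0, 10, -1], [0, 0, 0, 10, -1], [0, 0, 0, 10, -1], [0, 0, 0, 0, -1]]]}}

```text
t: 3.78
tool_pos: [0.6625, 0.1352, 0.3307]
ee_rot: [[0.957, -0.289, -0.001], [-0.289, -0.957, -0.002], [-0.0, 0.002, -1.0]]
ft_force: [0.3, -0.7, -0.5]
grip_width: 0.0
grip_force: 0.0
```

```bash
python3 - <<'E'
from fit import *
d=snap('wrist','w1');p,_=fit('brass')
for P in (tip(45,0),tip(45,.12),tip(45,.25),C,[55,-97.5,15]):print(P,proj(d,W(p,P)).round(0))
s=arm.sense();print(s['t'],s['tool_pos'],s['ee_rot'][:2].round(3))
E
```

```text
[45, np.float64(-131.0364654526569), np.float64(192.87280664334878)] [[342. 244.]]
[45, np.float64(-115.70837100068071), np.float64(202.28879873379339)] [[330. 248.]]
[45, np.float64(-97.9625812488781), np.float64(210.33875084044317)] [[315. 251.]]
[-28, 58, 82] [[203. 258.]]
[55, -97.5, 15] [[300. 196.]]
3.825 [0.66244327 0.1355084  0.33077819] [[ 0.958 -0.287 -0.   ]
 [-0.287 -0.958 -0.001]]
```

View pics/w1.png

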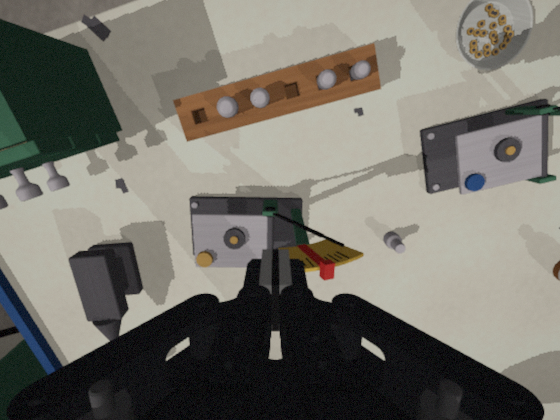

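The wrist view puts the tip at (343,245), where (342,244) was predicted. The red stripe is visible near (318,258), so I'll enlarge that area.

```bash
python3 - <<'E'
from fit import *
d=L('w1');crop(d,'c3',285,225,375,290,8)
E
```

```text
(no output)
```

View pics/c3.png

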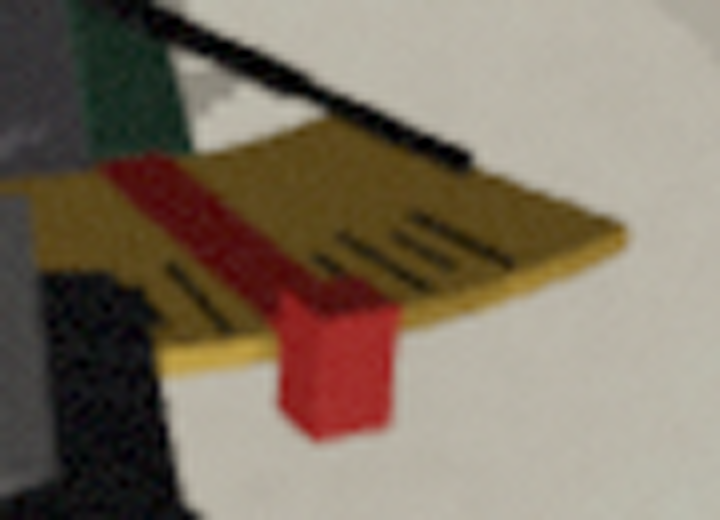

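```bash
cat > mark.py <<'E'
from fit import *
def marks(k,w,q0,q1,tp):
    p,_=fit(k)
    def m(d,q0,q1,xs):
        q0,q1=np.array(q0),np.array(q1);n=np.array([-(q1-q0)[1],(q1-q0)[0]])
        g=lambda m:(proj(d,W(p,tip(xs,m)))[0]-q0)@n
        return brentq(g,-.2,.6)
    # refine pose with wrist tip: report mismatch
    print(k,'tip err px wrist',proj(w,W(p,tip(p[3],0)))[0]-tp,'scene',proj(a,W(p,tip(p[3],0)))[0]-D[k]['tip'],p[3])
    for xs in range(20,56,5):print(xs,round(m(a,*D[k]['band'],xs),3),round(m(w,q0,q1,xs),3))
K=lambda u,v,ox,oy:((u+.5)/8-.5+ox,(v+.5)/8-.5+oy)
if __name__=='__main__':
    marks('brass',L('w1'),K(138,163,285,225),K(318,297,285,225),K(465,158,285,225))
E
python3 mark.py
```

```text
brass tip err px wrist [-0.80020115 -1.31044181] scene [-0.68770486 -0.37577104] 46.60881807177753
20 0.175 0.094
25 0.196 0.132
30 0.216 0.17
35 0.236 0.208
40 0.257 0.246
45 0.277 0.284
50 0.297 0.322
55 0.317 0.361
```

Request:
{"api": "play_rows", "payload": {"commands": [[[-28, -22, 0, 0, -1], [-28, -22, 0, 0, -1], [-28, -22, 0, 0, -1], [-28, -22, 0, 0, -1], [-28, -23, 0, 0, -1], [0, 0, 40, 0, -1], [0, 0, 40, 0, -1], [0, 0, 40, 0, -1], [0, 0, 40, 0, -1], [0, 0, 40, 0, -1], [0, 0, 31, 0, -1], [0, 0, 0, 0, -1], [0, 0, 0, 0, -1]]]}}

```text
t: 5.45
tool_pos: [0.5611, 0.2841, 0.1014]
ee_rot: [[0.958, -0.288, 0.001], [-0.288, -0.958, 0.001], [0.001, -0.001, -1.0]]
ft_force: [-0.2, -0.1, -0.1]
grip_width: 0.0001
grip_force: 0.0
```

```bash
python3 - <<'E'
from fit import *
d=snap('wrist','w2');a1=snap('scene','s1')
print(proj(d,[.56,.2825,.082]))
def c(d,x0,y0,x1,y1,s): return cv2.resize(d['image'][y0:y1,x0:x1,::-1],None,fx=s,fy=s,interpolation=cv2.INTER_CUBIC)
cv2.imwrite('pics/c4.png',np.hstack([c(d,200,180,350,300,2.6),c(a1,300,180,410,268,3.545)]))
s=arm.sense();print(s['t'],s['tool_pos'],s['ee_rot'][:2].round(3),s['ft_force'])
E
```

```text
[[277.0471361  226.53115044]]
5.55 [0.56157085 0.28445722 0.10215418] [[ 0.958 -0.288  0.003]
 [-0.288 -0.958  0.002]] [-0.55850417 -0.09869429  0.72280867]
```

View pics/c4.png

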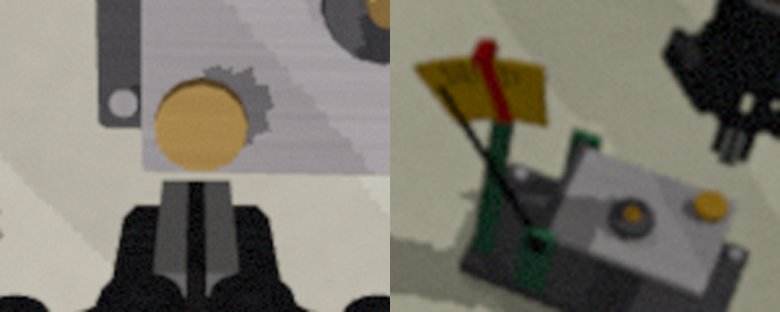

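The cap centre is at (277,228) in the wrist view, under the fingers as predicted. Now I press in stages.

Request:
{"api": "play_rows", "payload": {"commands": [[[-2, 2, 8, 0, -1], [0, 0, 8, 0, -1], [0, 0, 4, 0, -1], [0, 0, 4, 0, -1], [0, 0, 4, 0, -1], [0, 0, 4, 0, -1], [0, 0, 4, 0, -1], [0, 0, 2, 0, -1], [0, 0, 0, 0, -1], [0, 0, 0, 0, -1]]]}}

```text
t: 6.8
tool_pos: [0.5578, 0.2826, 0.0624]
ee_rot: [[0.957, -0.289, 0.0], [-0.289, -0.957, 0.0], [0.0, -0.0, -1.0]]
ft_force: [-0.5, 0.2, 0.2]
grip_width: 0.0001
grip_force: 0.0
```

```bash
python3 - <<'E'
from fit import *
a1=snap('scene','s2');p,_=fit('brass')
for m in(0,.1,.15,.2,.25):print(m,proj(a,W(p,tip(46.6,m)))[0].round(1))
crop(a1,'c5',300,185,360,245,9.5)
s=arm.sense();print(s['t'],s['tool_pos'],s['ft_force'])
E
```

```text
0 [313.7 204.3]
0.1 [318.9 203.8]
0.15 [321.6 203.7]
0.2 [324.4 203.8]
0.25 [327.3 203.9]
6.85 [0.55788603 0.2825573  0.06242335] [ 0.06381779  0.78247316 -0.49796012]
```

View pics/c5.png

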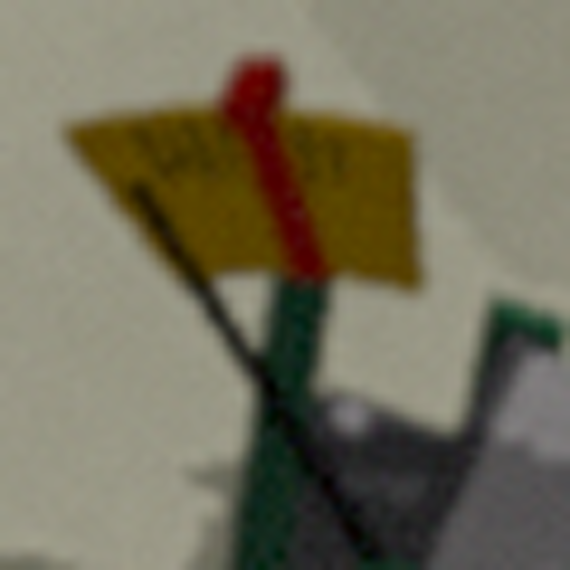

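The pointer at (314.7,204.5) hasn't moved and there is no force, so the fingertip isn't on the cap. I'll triangulate the cap numerically.

```bash
python3 - <<'E'
from fit import *
w=snap('wrist','w3')
s=arm.sense();tc=s['tool_pos']
print('tcp px now',proj(w,tc),'w2',proj(L('w2'),[.56157,.28446,.10215]))
def yel(d,box):
    x0,y0,x1,y1=box;h=cv2.cvtColor(d['image'],cv2.COLOR_RGB2HSV)[y0:y1,x0:x1]
    m=cv2.inRange(h,(14,110,70),(32,255,255))
    n,l,st,c=cv2.connectedComponentsWithStats(m)
    return [(c[i]+[x0,y0],st[i]+[x0,y0,0,0,0]) for i in range(1,n) if st[i][4]>15]
for f,box in(('s0',(370,225,410,250)),('t0',(190,190,215,215)),('w1',(190,245,220,270)),('w2',(200,180,350,300)),('w3',(180,120,400,330))):
    d=w if f=='w3' else L(f)
    for c,st in yel(d,box):print(f,c.round(1),st,'z.082:',atz(d,*c,.082).round(4))
s2=w['image'][180:330:6,277];print(s2.mean(1).astype(int))
E
```

```text
tcp px now [[274.31104046 236.36255268]] w2 [[273.59991797 236.28074881]]
s0 [390.1 237.7] [386 234   9   9  62] z.082: [0.5629 0.2833 0.082 ]
t0 [200.7 202.6] [198 200   7   6  34] z.082: [0.56   0.2797 0.082 ]
w1 [204.3 258.7] [197 251  16  16 190] z.082: [0.5588 0.2815 0.082 ]
w2 [345.6 184.3] [341 180   9  11  81] z.082: [0.576  0.2294 0.082 ]
w2 [277.  227.5] [260 210  35  35 958] z.082: [0.5593 0.2828 0.082 ]
w3 [362.8 191.6] [352 181  23  22 407] z.082: [0.577  0.2262 0.082 ]
w3 [272.6 240.9] [252 226  43  33 934] z.082: [0.5633 0.2819 0.082 ]
[165 152 152 154 155 149 148 106  59 124 122 124  21  21  26  15  11   9
  27  24  20  17  23  22  27]
```

```bash
python3 - <<'E'
from fit import *
a1=L('s1');w=L('w3')
for z in(.082,.102,.115,.13,.145):print(z,proj(a1,[.5616,.2845,z])[0].round(1))
im=L('s2')['image'];df=cv2.absdiff(L('s1')['image'],a['image']).max(2)
ys,xs=np.where(df[195:260,370:430]>60);print('s1 lowest changed',[(r+195,xs[ys==r].min()+370,xs[ys==r].max()+370) for r in sorted(set(ys))[-8:]])
df=cv2.absdiff(im,a['image']).max(2);ys,xs=np.where(df[195:262,370:430]>60);print('s2',[(r+195,xs[ys==r].min()+370,xs[ys==r].max()+370) for r in sorted(set(ys))[-8:]])
for z in(.062,.082,.1):print(z,proj(im is None or a1,[.558,.2826,z])[0].round(1))
cv2.imwrite('pics/c6.png',np.hstack([cv2.resize(im[190:260,350:430,::-1],None,fx=4.9,fy=4.9),cv2.resize(w['image'][190:260,230:310,::-1],None,fx=4.9,fy=4.9)]))
E
```

```text
0.082 [390.6 237.4]
0.102 [392.1 232.6]
0.115 [393.1 229.4]
0.13 [394.3 225.7]
0.145 [395.5 221.9]
s1 lowest changed [(np.int64(218), np.int64(392), np.int64(411)), (np.int64(219), np.int64(392), np.int64(402)), (np.int64(220), np.int64(391), np.int64(402)), (np.int64(221), np.int64(391), np.int64(401)), (np.int64(222), np.int64(391), np.int64(401)), (np.int64(223), np.int64(393), np.int64(400)), (np.int64(224), np.int64(393), np.int64(400)), (np.int64(225), np.int64(393), np.int64(399))]
s2 [(np.int64(227), np.int64(388), np.int64(408)), (np.int64(228), np.int64(388), np.int64(398)), (np.int64(229), np.int64(387), np.int64(397)), (np.int64(230), np.int64(387), np.int64(397)), (np.int64(231), np.int64(388), np.int64(397)), (np.int64(232), np.int64(389), np.int64(396)), (np.int64(233), np.int64(389), np.int64(396)), (np.int64(234), np.int64(390), np.int64(393))]
0.062 [388.3 240.9]
0.082 [389.8 236.2]
0.1 [391.2 231.9]
```

View pics/c6.png

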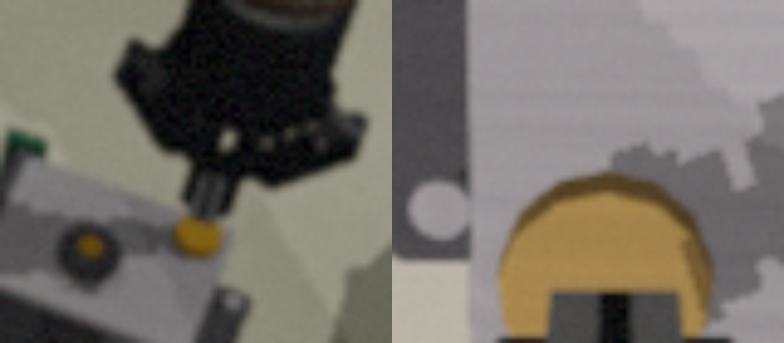

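Crop c6 shows the fingertips still above the cap, ending at about z 0.09 with the TCP reading 0.062. The real tips therefore sit about 27 mm short of the reported TCP. I'll feel for contact by force instead.

Request:
{"api": "play_rows", "payload": {"commands": [[[1, 0, 1, 0, -1], [1, 0, 1, 0, -1], [0, 0, 1, 0, -1], [0, 0, 1, 0, -1], [0, 0, 0, 0, -1]]]}}

```text
t: 7.52
tool_pos: [0.5595, 0.2819, 0.0581]
ee_rot: [[0.957, -0.289, -0.0], [-0.289, -0.957, -0.0], [-0.0, 0.0, -1.0]]
ft_force: [0.7, -0.5, 0.3]
grip_width: -0.0001
grip_force: 0.0
```

Request:
{"api": "play_rows", "payload": {"commands": [[[0, 0, 1, 0, -1], [0, 0, 1, 0, -1], [0, 0, 0, 0, -1]]]}}

```text
t: 7.9
tool_pos: [0.5595, 0.2819, 0.0561]
ee_rot: [[0.957, -0.289, -0.0], [-0.289, -0.957, -0.0], [-0.0, 0.0, -1.0]]
ft_force: [0.4, -0.6, -0.1]
grip_width: -0.0001
grip_force: 0.0
```

Request:
{"api": "play_rows", "payload": {"commands": [[[0, 0, 1, 0, -1], [0, 0, 1, 0, -1], [0, 0, 0, 0, -1]]]}}

```text
t: 8.28
tool_pos: [0.5595, 0.2818, 0.0541]
ee_rot: [[0.957, -0.289, -0.0], [-0.289, -0.957, -0.0], [-0.0, 0.0, -1.0]]
ft_force: [-0.3, -0.1, -0.2]
grip_width: -0.0003
grip_force: 0.0
```

Request:
{"api": "play_rows", "payload": {"commands": [[[0, 0, 1, 0, -1], [0, 0, 1, 0, -1], [0, 0, 0, 0, -1]]]}}

```text
t: 8.65
tool_pos: [0.5596, 0.2818, 0.0521]
ee_rot: [[0.957, -0.289, -0.0], [-0.289, -0.957, -0.0], [-0.0, 0.0, -1.0]]
ft_force: [-0.4, -0.7, -0.1]
grip_width: 0.0001
grip_force: 0.0
```

```bash
cat > ptr.py <<'E'
from fit import *
from scipy.ndimage import map_coordinates as mc
def line(p,x,phi,r0,r1):
    r=np.linspace(r0,r1,40);t=th-phi
    return np.array([W(p,[x,-45-q*np.sin(t),70+q*np.cos(t)]) for q in r])
def est(k,d,n=0):
    p,_=fit(k);im=cv2.GaussianBlur(d['image'],(0,0),.5).astype(float)
    g=im.max(2);red=im[:,:,0]-im[:,:,1]
    def samp(ch,x,ph,r0,r1):
        q=proj(d,line(p,x,ph,r0,r1));return mc(ch,[q[:,1],q[:,0]],order=1).mean()
    P=np.arange(-.06,.42,.004)
    sp=np.array([-samp(g,p[3],f,100,146) for f in P]);o={}
    i=sp.argmax();o['ptr']=P[i]
    for x in(p[3]-6,p[3]):
        sr=np.array([samp(red,x,f,130,165) for f in P]);w=np.clip(sr-sr.max()*.5,0,None);o['red%.0f'%x]=(w*P).sum()/w.sum()
    return {a:round(float(b),3) for a,b in o.items()}
if __name__=='__main__':
    import sys
    for f in('s0','s2'):print(f,est('brass',L(f)),est('blue',L(f)))
    s=arm.sense();d=snap('scene','n%d'%round(s['t']*100));k=sys.argv[1]
    print(k,est(k,d),s['t'],s['tool_pos'].round(4),s['ft_force'].round(2))
E
python3 ptr.py brass
```

```text
s0 {'ptr': 0.004, 'red41': 0.251, 'red47': 0.279} {'ptr': -0.008, 'red37': 0.224, 'red43': 0.264}
s2 {'ptr': 0.004, 'red41': 0.25, 'red47': 0.278} {'ptr': -0.012, 'red37': 0.225, 'red43': 0.264}
brass {'ptr': 0.004, 'red41': 0.251, 'red47': 0.279} 8.65 [0.5596 0.2818 0.0521] [-0.38 -0.68 -0.08]
```

Request:
{"api": "play_rows", "payload": {"commands": [[[0, 0, 1, 0, -1], [0, 0, 1, 0, -1], [0, 0, 0, 0, -1]]]}}

```text
t: 9.07
tool_pos: [0.5595, 0.2818, 0.0501]
ee_rot: [[0.957, -0.289, -0.0], [-0.289, -0.957, -0.0], [-0.0, 0.0, -1.0]]
ft_force: [0.7, 0.1, 0.6]
grip_width: -0.0002
grip_force: 0.0
```

Request:
{"api": "play_rows", "payload": {"commands": [[[0, 0, 1, 0, -1], [0, 0, 1, 0, -1], [0, 0, 0, 0, -1]]]}}

```text
t: 9.45
tool_pos: [0.5596, 0.2818, 0.0481]
ee_rot: [[0.957, -0.289, -0.0], [-0.289, -0.957, -0.0], [-0.0, 0.0, -1.0]]
ft_force: [-1.1, 0.3, 0.3]
grip_width: 0.0002
grip_force: 0.0
```

Request:
{"api": "play_rows", "payload": {"commands": [[[0, 0, 1, 0, -1], [0, 0, 1, 0, -1], [0, 0, 0, 0, -1]]]}}

```text
t: 9.82
tool_pos: [0.5595, 0.2819, 0.0461]
ee_rot: [[0.957, -0.289, -0.0], [-0.289, -0.957, -0.0], [-0.0, 0.0, -1.0]]
ft_force: [-0.4, 0.1, -0.5]
grip_width: 0.0002
grip_force: 0.0
```

```bash
python3 ptr.py brass|tail -1; python3 - <<'E'
from fit import *
w=snap('wrist','w4');s=arm.sense()
h=cv2.cvtColor(w['image'],cv2.COLOR_RGB2HSV);m=cv2.inRange(h,(14,110,70),(32,255,255))[150:330,230:320]
ys,xs=np.where(m>0);print('yellow cols',xs.min()+230,xs.max()+230,'rows',ys.min()+150,ys.max()+150)
print('row profile at finger col 268:',w['image'][220:290:4,268].tolist())
E
```

```text
brass {'ptr': 0.004, 'red41': 0.25, 'red47': 0.278} 9.825 [0.5595 0.2819 0.0461] [-0.42  0.07 -0.53]
yellow cols 250 295 rows 239 260
row profile at finger col 268: [[155, 149, 152], [155, 151, 153], [154, 149, 151], [155, 148, 151], [158, 152, 155], [88, 69, 40], [115, 90, 51], [110, 86, 49], [72, 71, 69], [74, 73, 73], [72, 73, 70], [73, 71, 70], [74, 71, 71], [74, 74, 72], [74, 74, 72], [73, 71, 71], [80, 78, 77], [92, 88, 89]]
```

```bash
python3 - <<'E'
from fit import *
p,_=fit('brass')
def tri(obs):
    A=[];B=[]
    for f,u,v in obs:
        d=L(f);o,r=ray(d,u,v);r/=np.linalg.norm(r);M=np.eye(3)-np.outer(r,r);A.append(M);B.append(M@o)
    return np.linalg.lstsq(np.vstack(A),np.hstack(B),rcond=None)[0]
def yel(f,box):
    d=L(f);x0,y0,x1,y1=box;h=cv2.cvtColor(d['image'],cv2.COLOR_RGB2HSV)[y0:y1,x0:x1];m=cv2.inRange(h,(12,100,60),(34,255,255))
    n,l,st,c=cv2.connectedComponentsWithStats(m);i=1+st[1:,4].argmax();return f,*(c[i]+[x0,y0])
k=[yel('w3',(340,170,400,215)),yel('s0',(360,230,376,247)),yel('w1',(220,228,245,250))]
print(k);K=tri(k);print('knob',K)
c=[yel('w2',(250,200,310,249)),yel('s0',(380,228,402,248)),yel('w1',(190,245,220,270))];print('cap',tri(c))
cs,sn=np.cos(p[2]),np.sin(p[2]);dd=K-[p[0],p[1],0];print('knob in mount',cs*dd[0]+sn*dd[1],-sn*dd[0]+cs*dd[1],K[2])
E
```

```text
[('w3', np.float64(362.76978417266184), np.float64(191.57793764988008)), ('s0', np.float64(368.04347826086956), np.float64(239.91304347826087)), ('w1', np.float64(233.43396226415095), np.float64(239.54716981132074))]
knob [0.57698979 0.22688228 0.08144767]
cap [0.55599903 0.28427975 0.07383638]
knob in mount 0.004135913222101056 0.009616882925980572 0.08144766595649307
```

The die at the plate's centre is low, with its top at about 0.085, so there is clearance to keep pressing.

Request:
{"api": "play_rows", "payload": {"commands": [[[0, 0, 1, 0, -1], [0, 0, 1, 0, -1], [0, 0, 0, 0, -1]]]}}

```text
t: 10.3
tool_pos: [0.5598, 0.282, 0.0445]
ee_rot: [[0.957, -0.289, 0.0], [-0.289, -0.957, 0.0], [0.0, -0.0, -1.0]]
ft_force: [-1.3, -1.1, 2.6]
grip_width: -0.0003
grip_force: 1.4
```

Request:
{"api": "play_rows", "payload": {"commands": [[[0, 0, 1, 0, -1], [0, 0, 1, 0, -1], [0, 0, 0, 0, -1]]]}}

```text
t: 10.68
tool_pos: [0.5598, 0.2822, 0.0423]
ee_rot: [[0.957, -0.288, 0.0], [-0.288, -0.957, 0.0], [0.0, -0.001, -1.0]]
ft_force: [-0.3, 0.5, 4.1]
grip_width: 0.0002
grip_force: 1.7
```

Request:
{"api": "play_rows", "payload": {"commands": [[[0, 0, 1, 0, -1], [0, 0, 1, 0, -1], [0, 0, 0, 0, -1]]]}}

```text
t: 11.05
tool_pos: [0.5599, 0.2824, 0.0404]
ee_rot: [[0.957, -0.288, 0.001], [-0.288, -0.957, 0.001], [0.0, -0.001, -1.0]]
ft_force: [-0.8, 0.5, 3.5]
grip_width: -0.0004
grip_force: 2.0
```

```bash
python3 ptr.py brass|tail -1
```

```text
brass {'ptr': 0.052, 'red41': 0.25, 'red47': 0.278} 11.05 [0.5599 0.2824 0.0404] [-0.81  0.54  3.53]
```

Contact came at a TCP z of about 0.0455, and the pointer follows. Pressing on.

Request:
{"api": "play_rows", "payload": {"commands": [[[0, 0, 2, 0, -1], [0, 0, 2, 0, -1], [0, 0, 2, 0, -1], [0, 0, 2, 0, -1], [0, 0, 2, 0, -1], [0, 0, 2, 0, -1], [0, 0, 0, 0, -1]]]}}

```text
t: 11.98
tool_pos: [0.5599, 0.2825, 0.0285]
ee_rot: [[0.958, -0.288, 0.001], [-0.288, -0.958, 0.001], [0.0, -0.001, -1.0]]
ft_force: [-0.4, 1.8, 5.7]
grip_width: -0.0003
grip_force: 3.4
```

```bash
python3 ptr.py brass|tail -1
```

```text
brass {'ptr': 0.18, 'red41': 0.251, 'red47': 0.279} 11.975 [0.5599 0.2825 0.0285] [-0.43  1.85  5.74]
```

Request:
{"api": "play_rows", "payload": {"commands": [[[0, 0, 2, 0, -1], [0, 0, 2, 0, -1], [0, 0, 1.5, 0, -1], [0, 0, 0, 0, -1], [0, 0, 0, 0, -1]]]}}

```text
t: 12.65
tool_pos: [0.5598, 0.2821, 0.0232]
ee_rot: [[0.957, -0.289, 0.0], [-0.289, -0.957, 0.0], [0.0, -0.0, -1.0]]
ft_force: [-0.6, 3.1, 7.1]
grip_width: -0.0
grip_force: 3.9
```

```bash
python3 ptr.py brass|tail -1; python3 - <<'E'
from fit import *
import glob,os
f=max(glob.glob('pics/n*.npz'),key=os.path.getmtime);i=dict(np.load(f))['image'];o=a['image']
for v in range(198,212,2):
    print(v,'R-G before',(o[v,318:336,0].astype(int)-o[v,318:336,1]).tolist(),'max now',i[v,318:336].max(1).tolist(),'R-G',(i[v,318:336,0].astype(int)-i[v,318:336,1]).tolist())
E
```

```text
brass {'ptr': 0.228, 'red41': 0.251, 'red47': 0.279} 12.65 [0.5598 0.2821 0.0232] [-0.59  3.08  7.07]
198 R-G before [19, 16, 17, 19, 19, 27, 40, 71, 75, 87, 88, 47, 24, 19, 21, 22, 23, 22] max now [81, 73, 68, 82, 79, 75, 78, 80, 80, 79, 82, 83, 84, 75, 86, 94, 96, 99] R-G [22, 17, 21, 17, 19, 35, 49, 63, 80, 79, 67, 38, 22, 18, 21, 27, 22, 22]
200 R-G before [20, 18, 15, 16, 20, 22, 20, 34, 56, 72, 71, 48, 29, 17, 16, 15, 19, 17] max now [77, 73, 67, 72, 77, 70, 82, 88, 81, 80, 80, 82, 84, 75, 64, 77, 75, 71] R-G [17, 17, 17, 19, 18, 16, 17, 37, 63, 79, 80, 60, 30, 20, 14, 19, 16, 19]
202 R-G before [14, 16, 18, 13, 15, 18, 19, 21, 42, 62, 76, 65, 48, 31, 13, 17, 23, 13] max now [71, 68, 74, 68, 72, 79, 78, 78, 79, 77, 80, 81, 82, 82, 71, 78, 80, 69] R-G [13, 13, 21, 15, 17, 19, 17, 25, 39, 72, 80, 74, 56, 31, 16, 18, 22, 15]
204 R-G before [19, 19, 18, 15, 17, 20, 16, 18, 29, 50, 67, 71, 61, 40, 26, 15, 17, 17] max now [85, 85, 91, 85, 81, 90, 87, 68, 48, 54, 72, 81, 81, 80, 78, 80, 88, 81] R-G [18, 20, 19, 21, 20, 22, 20, 13, 13, 43, 72, 81, 67, 41, 24, 20, 24, 21]
206 R-G before [20, 22, 19, 20, 20, 19, 20, 22, 19, 33, 54, 74, 65, 58, 35, 22, 19, 21] max now [88, 89, 93, 88, 86, 89, 90, 81, 47, 34, 65, 80, 78, 79, 82, 89, 91, 88] R-G [21, 22, 21, 20, 22, 21, 23, 20, 11, 23, 64, 78, 78, 60, 36, 25, 19, 19]
208 R-G before [15, 23, 22, 25, 15, 20, 19, 22, 20, 23, 36, 51, 73, 71, 50, 28, 21, 21] max now [92, 92, 90, 92, 88, 88, 89, 92, 72, 42, 39, 68, 81, 82, 82, 86, 88, 93] R-G [24, 22, 25, 21, 19, 22, 22, 20, 13, 11, 39, 68, 75, 72, 49, 28, 21, 23]
210 R-G before [9, 16, 19, 22, 19, 23, 21, 22, 20, 22, 25, 40, 71, 73, 69, 43, 23, 21] max now [87, 87, 92, 89, 91, 93, 92, 90, 87, 64, 41, 52, 77, 80, 82, 79, 91, 90] R-G [24, 25, 20, 19, 21, 22, 24, 20, 18, 15, 8, 44, 75, 71, 74, 46, 30, 22]
```

Request:
{"api": "play_rows", "payload": {"commands": [[[0, 0, 1, 0, -1], [0, 0, 0.8, 0, -1], [0, 0, 0, 0, -1], [0, 0, 0, 0, -1], [0, 0, 0, 0, -1], [0, 0, 0, 0, -1], [0, 0, 0, 0, -1], [0, 0, 0, 0, -1], [0, 0, 0, 0, -1], [0, 0, 0, 0, -1], [0, 0, 0, 0, -1], [0, 0, 0, 0, -1]]]}}

```text
t: 14.2
tool_pos: [0.5598, 0.282, 0.0214]
ee_rot: [[0.957, -0.289, 0.0], [-0.289, -0.957, 0.0], [0.0, -0.0, -1.0]]
ft_force: [-0.7, 1.3, 8.2]
grip_width: 0.0002
grip_force: 4.1
```

```bash
python3 ptr.py brass|tail -1; python3 - <<'E'
from fit import *
p,_=fit('brass');w=snap('wrist','w5')
for m in(.2,.24,.28):print(proj(w,W(p,tip(46,m))))
w1=L('w1')
E
```

```text
brass {'ptr': 0.244, 'red41': 0.256, 'red47': 0.286} 14.2 [0.5598 0.282  0.0214] [-0.71  1.34  8.15]
[[-7628.00915233    89.99965755]]
[[-5359.35903371    96.47980155]]
[[-4118.69856619    99.96744988]]
```

Request:
{"api": "play_rows", "payload": {"commands": [[[0, 0, -5, 0, -1], [0, 0, -5, 0, -1], [0, 0, -5, 0, -1], [0, 0, -5, 0, -1], [0, 0, -10, 0, -1], [0, 0, -20, 0, -1], [0, 0, -40, 0, -1], [0, 0, -50, 0, -1], [0, 0, -50, 0, -1], [0, 0, -50, 0, -1], [0, 0, 0, 0, -1]]]}}

```text
t: 15.68
tool_pos: [0.5619, 0.2829, 0.267]
ee_rot: [[0.957, -0.289, 0.008], [-0.289, -0.957, 0.003], [0.007, -0.006, -1.0]]
ft_force: [0.7, 0.5, -0.6]
grip_width: -0.0002
grip_force: 0.0
```

```bash
python3 ptr.py brass|tail -1
```

```text
brass {'ptr': 0.004, 'red41': 0.25, 'red47': 0.278} 15.675 [0.5619 0.2829 0.267 ] [ 0.72  0.46 -0.58]
```

The brass plate is back at rest. Next is a viewing pose for the blue scale.

Request:
{"api": "play_rows", "payload": {"commands": [[[0, 0, -32, 0, -1], [0, 0, -32, 0, -1], [24, 39, 0, 0, -1], [24, 39, 0, 0, -1], [24, 39, 0, 0, -1], [24, 39, 0, 0, -1], [24, 39, 0, 0, -1], [24, 39, 0, 0, -1], [24, 39, 0, 0, -1], [24, 39, 0, 0, -1], [24, 39, 0, 0, -1], [24, 39, 0, 0, -1], [25, 39, 0, 0, -1], [25, 40, 0, 0, -1], [0, 0, 0, -8, -1], [0, 0, 0, -8, -1], [0, 0, 0, 0, -1]]]}}

```text
t: 17.85
tool_pos: [0.7008, -0.2509, 0.323]
ee_rot: [[1.0, -0.015, -0.003], [-0.015, -1.0, 0.001], [-0.003, -0.001, -1.0]]
ft_force: [1.2, 0.3, 0.5]
grip_width: 0.0
grip_force: 0.0
```

```bash
python3 - <<'E'
from ptr import *
d=snap('wrist','w6');s=arm.sense();print(s['t'],s['tool_pos'],s['ee_rot'][0])
def curve(k,im_d):
    p,_=fit(k);im=cv2.GaussianBlur(im_d['image'],(0,0),.7).astype(float);red=im[:,:,0]-im[:,:,1];g=im.max(2)
    P=np.arange(-.1,.45,.004)
    def s(ch,x,f,r0,r1):
        q=proj(im_d,line(p,x,f,r0,r1));return mc(ch,[q[:,1],q[:,0]],order=1).mean()
    sp=[-s(g,p[3],f,110,146) for f in P];out=[P[np.argmax(sp)].round(3)]
    for x in(30,34,38,42,46):
        sr=np.array([s(red,x,f,125,160) for f in P]);w=np.clip(sr-sr.max()*.6,0,None);out.append((x,round((w*P).sum()/w.sum(),3)))
    return p[3].round(1),out
for k,ww in(('brass',L('w1')),('blue',d)):
    print(k,'wrist',curve(k,ww));print(k,'scene',curve(k,a))
    p,_=fit(k);print(proj(ww,W(p,tip(p[3],0))),proj(ww,W(p,C)))
# blue cap in wrist
h=cv2.cvtColor(d['image'],cv2.COLOR_RGB2HSV);m=cv2.inRange(h,(100,120,40),(125,255,255))
n,l,st,c=cv2.connectedComponentsWithStats(m)
for i in range(1,n):
    if st[i][4]>60:print('blue blob',c[i].round(1),st[i],atz(d,*c[i],.082).round(4))
E
```

```text
17.9 [ 0.7009872  -0.25086395  0.32340188] [ 0.99985988 -0.01651248 -0.00274946]
brass wrist (np.float64(46.6), [np.float64(0.024), (30, np.float64(0.192)), (34, np.float64(0.221)), (38, np.float64(0.25)), (42, np.float64(0.279)), (46, np.float64(0.305))])
brass scene (np.float64(46.6), [np.float64(0.008), (30, np.float64(0.204)), (34, np.float64(0.222)), (38, np.float64(0.24)), (42, np.float64(0.259)), (46, np.float64(0.278))])
[[341.88729885 243.00205819]] [[203.41749032 258.16198127]]
blue wrist (np.float64(42.8), [np.float64(-0.004), (30, np.float64(0.181)), (34, np.float64(0.21)), (38, np.float64(0.24)), (42, np.float64(0.269)), (46, np.float64(0.296))])
blue scene (np.float64(42.8), [np.float64(-0.004), (30, np.float64(0.179)), (34, np.float64(0.206)), (38, np.float64(0.233)), (42, np.float64(0.26)), (46, np.float64(0.287))])
[[345.99519191 248.52548831]] [[204.57774003 259.49055736]]
blue blob [527.9 246.9] [ 494  117   66  258 4331] [ 0.5768 -0.6349  0.082 ]
blue blob [413.  233.8] [ 388  179   58  142 2523] [ 0.6006 -0.4572  0.082 ]
blue blob [205.3 260. ] [198 253  16  15 188] [ 0.5612 -0.1409  0.082 ]
```

Request:
{"api": "play_rows", "payload": {"commands": [[[-28, -21, 0, 0, -1], [-28, -21, 0, 0, -1], [-28, -22, 0, 0, -1], [-29, -22, 0, 0, -1], [-29, -22, 0, 0, -1], [0, 0, 45, 0, -1], [0, 0, 45, 0, -1], [0, 0, 45, 0, -1], [0, 0, 45, 0, -1], [0, 0, 45, 0, -1], [0, 0, 30, 0, -1], [0, 0, 0, 0, -1], [0, 0, 0, 0, -1]]]}}

```text
t: 19.52
tool_pos: [0.5622, -0.141, 0.0711]
ee_rot: [[1.0, -0.015, 0.001], [-0.015, -1.0, -0.0], [0.001, 0.0, -1.0]]
ft_force: [0.2, -0.1, 0.7]
grip_width: 0.0001
grip_force: 0.0
```

```bash
python3 - <<'E'
from fit import *
d=snap('wrist','w7');s=arm.sense();print(s['tool_pos'])
h=cv2.cvtColor(d['image'],cv2.COLOR_RGB2HSV);m=cv2.inRange(h,(100,120,40),(125,255,255))
n,l,st,c=cv2.connectedComponentsWithStats(m)
for i in range(1,n):
    if st[i][4]>200:print('blue blob',c[i].round(1),st[i],atz(d,*c[i],.082).round(4))
E
```

```text
[ 0.56272528 -0.14116161  0.07160777]
blue blob [271.9 239.5] [253 224  40  35 895] [ 0.5646 -0.1394  0.082 ]
```

Request:
{"api": "play_rows", "payload": {"commands": [[[-1, -1, 8, 0, -1], [0, 0, 8, 0, -1], [0, 0, 4, 0, -1], [0, 0, 2, 0, -1], [0, 0, 2, 0, -1], [0, 0, 2, 0, -1], [0, 0, 2, 0, -1], [0, 0, 2, 0, -1], [0, 0, 0, 0, -1]]]}}

```text
t: 20.7
tool_pos: [0.5605, -0.1395, 0.04]
ee_rot: [[1.0, -0.013, 0.0], [-0.013, -1.0, 0.0], [0.0, -0.0, -1.0]]
ft_force: [-0.8, 0.9, 4.2]
grip_width: -0.0
grip_force: 2.0
```

```bash
python3 ptr.py blue|tail -1
```

```text
blue {'ptr': 0.036, 'red37': 0.224, 'red43': 0.264} 20.7 [ 0.5605 -0.1395  0.04  ] [-0.8   0.88  4.23]
```

Request:
{"api": "play_rows", "payload": {"commands": [[[0, 0, 2, 0, -1], [0, 0, 2, 0, -1], [0, 0, 2, 0, -1], [0, 0, 2, 0, -1], [0, 0, 2, 0, -1], [0, 0, 2, 0, -1], [0, 0, 1.5, 0, -1], [0, 0, 1.5, 0, -1], [0, 0, 0, 0, -1], [0, 0, 0, 0, -1]]]}}

```text
t: 22.0
tool_pos: [0.5606, -0.1397, 0.0252]
ee_rot: [[1.0, -0.013, 0.0], [-0.013, -1.0, 0.0], [0.0, -0.0, -1.0]]
ft_force: [-2.4, 2.8, 6.7]
grip_width: -0.0002
grip_force: 3.7
```

```bash
python3 ptr.py blue|tail -1; python3 - <<'E'
from fit import *
import glob,os
f=max(glob.glob('pics/n*.npz'),key=os.path.getmtime);i=dict(np.load(f))['image'];p,_=fit('blue')
print(proj(a,W(p,tip(42.8,.21))),proj(a,W(p,tip(42.8,0))))
for v in range(196,210,2):
    print(v,'max',i[v,146:166].max(1).tolist(),'R-G',(i[v,146:166,0].astype(int)-i[v,146:166,1]).tolist())
E
```

```text
blue {'ptr': 0.192, 'red37': 0.222, 'red43': 0.262} 22.0 [ 0.5606 -0.1397  0.0252] [-2.4   2.8   6.73]
[[151.48947169 198.24132922]] [[141.59022842 201.05535227]]
196 max [70, 65, 76, 68, 67, 73, 78, 80, 72, 65, 73, 77, 66, 66, 71, 75, 84, 92, 86, 91] R-G [18, 13, 16, 15, 32, 59, 70, 80, 72, 35, 26, 19, 18, 18, 18, 17, 18, 22, 17, 22]
198 max [70, 71, 74, 69, 59, 61, 73, 83, 81, 78, 82, 82, 81, 82, 87, 87, 85, 88, 88, 87] R-G [16, 16, 19, 14, 17, 21, 48, 65, 76, 78, 55, 34, 24, 19, 22, 23, 20, 22, 24, 20]
200 max [75, 80, 88, 83, 74, 53, 32, 55, 78, 78, 85, 78, 78, 83, 89, 87, 89, 88, 87, 88] R-G [20, 19, 21, 20, 17, 10, 11, 36, 46, 78, 74, 71, 49, 33, 23, 18, 19, 20, 23, 21]
202 max [88, 90, 86, 86, 89, 88, 59, 32, 44, 70, 83, 80, 78, 80, 85, 85, 89, 93, 89, 88] R-G [18, 24, 19, 22, 20, 18, 14, 9, 24, 49, 65, 75, 74, 61, 34, 26, 20, 21, 21, 20]
204 max [88, 86, 88, 88, 88, 90, 86, 82, 59, 47, 60, 76, 84, 78, 80, 75, 82, 87, 89, 92] R-G [22, 23, 19, 22, 17, 20, 23, 19, 12, 12, 30, 41, 60, 76, 75, 54, 34, 22, 24, 21]
206 max [93, 90, 83, 88, 86, 89, 89, 89, 88, 65, 46, 36, 60, 76, 83, 81, 78, 80, 85, 87] R-G [17, 24, 19, 22, 22, 19, 22, 21, 21, 16, 11, 6, 30, 48, 79, 81, 62, 46, 26, 19]
208 max [144, 126, 104, 94, 88, 90, 87, 86, 93, 101, 104, 76, 41, 39, 46, 41, 44, 36, 39, 72] R-G [3, 9, 14, 19, 23, 22, 22, 21, 20, 15, 11, 3, 0, 20, 37, 15, 5, 0, -5, -8]
```

Request:
{"api": "play_rows", "payload": {"commands": [[[0, 0, 1.2, 0, -1], [0, 0, 1, 0, -1], [0, 0, 0, 0, -1], [0, 0, 0, 0, -1], [0, 0, 0, 0, -1], [0, 0, 0, 0, -1], [0, 0, 0, 0, -1], [0, 0, 0, 0, -1], [0, 0, 0, 0, -1], [0, 0, 1, 0, -1], [0, 0, 0, 0, -1], [0, 0, 0, 0, -1], [0, 0, 0, 0, -1], [0, 0, 0, 0, -1], [0, 0, 0, 0, -1], [0, 0, 0, 0, -1], [0, 0, 0, 0, -1]]]}}

```text
t: 24.18
tool_pos: [0.5606, -0.1399, 0.022]
ee_rot: [[1.0, -0.013, 0.0], [-0.013, -1.0, -0.0], [0.0, 0.0, -1.0]]
ft_force: [-2.0, 1.7, 8.0]
grip_width: -0.0002
grip_force: 4.1
```

```bash
python3 ptr.py blue|tail -1
```

```text
blue {'ptr': 0.22, 'red37': 0.226, 'red43': 0.268} 24.175 [ 0.5606 -0.1399  0.022 ] [-2.04  1.69  8.04]
```

Request:
{"api": "play_rows", "payload": {"commands": [[[0, 0, -5, 0, -1], [0, 0, -5, 0, -1], [0, 0, -5, 0, -1], [0, 0, -5, 0, -1], [0, 0, -10, 0, -1], [0, 0, -20, 0, -1], [0, 0, -40, 0, -1], [0, 0, -50, 0, -1], [0, 0, -50, 0, -1], [0, 0, -50, 0, -1], [0, 0, 0, 0, -1], [0, 0, 0, 0, -1], [0, 0, 0, 0, -1]]]}}

```text
t: 25.85
tool_pos: [0.5591, -0.1401, 0.2599]
ee_rot: [[1.0, -0.014, -0.003], [-0.014, -1.0, 0.0], [-0.003, -0.0, -1.0]]
ft_force: [0.4, 1.0, -0.8]
grip_width: 0.0004
grip_force: 0.0
```

```bash
python3 ptr.py blue|tail -1; python3 -c "
from ptr import *
print(est('brass',snap('scene','end')));print(arm.hand_in())"
```

```text
blue {'ptr': -0.008, 'red37': 0.225, 'red43': 0.264} 25.85 [ 0.5591 -0.1401  0.2599] [ 0.39  0.97 -0.84]
{'ptr': 0.004, 'red41': 0.251, 'red47': 0.278}
the job is handed in; nothing more can be done
None
```

The job is handed in with no verdict returned: both caps were pressed, brass then blue, each held about a second at my camera estimate of its red band (tilt about 0.24 brass, 0.23 blue), and both plates read back at rest.

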